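# Centre the wobbly bottle on the balance pan and tare

### The job

The little red-capped amber bottle stands off-centre on the balance's round pan. Without gripping or lifting it, nudge it with light pushes of the fingertips until its foot stands wholly inside the blue ring at the middle of the pan, upright and never tipped over; then, with your fingers off the bottle, press the orange tare key fully down and let it go. Leave the other bottles and the loose red cap alone.

Things in the scene. Friction and masses are not known exactly. Their poses are not given: they have to be found in the camera images.
- flask: The wobbly red-capped amber bottle, loose on the pan, 60 to 115 g, 61 mm tall, round: flat foot 25 mm across, widening to 41 mm at 16 to 28 mm up, then a neck; the cap (23 mm across) covers 46 to 61 mm. Origin: centre of its underside; z up its axis. Pushed at about 20 mm/s by upright fingers with tips 10 mm above the pan it slides, rocking slightly; pushed only above 20 mm, or hit fast, it tips.
- pan_center (a point): Centre of the top face of the balance's fixed round steel pan (112 mm across, 5 mm thick, top 70 mm above the work surface, and 16 mm above the white housing). The blue ring mark is about it: 47 mm inside diameter, 53 mm outside, flat. The pan does not move when touched. Its axes' yaw means nothing.
- balance: The white balance, fixed, at a random place and yaw. Origin: on the work surface straight below the pan's centre. In its frame the housing spans x -170 to +100 mm, y -95 to +95 mm, its top 54 mm above the work surface; the display and the tare key are on the -x side.
- tare_top (a point): Centre of the top of the orange tare key, a round spring push button 26 mm across on the balance's housing, at x -108, y +55 mm in the balance's frame. It is pressed straight down: 5 mm of travel, about 4 N when fully down, and it springs back.
- tare (a joint): Travel of the tare key in m: 0 is up, 0.005 is fully down.
- brown_bottle: Bystander: large brown bottle with white cap, 60 mm across, 115 mm tall, loose on the bench beside the balance. Origin: centre of its underside.
- small_bottle: Bystander: small brown bottle with white cap, 44 mm across, 75 mm tall, loose on the bench beside the balance. Origin: centre of its underside.
- red_cap: Bystander: loose red screw cap, 30 mm across, 16 mm tall, on the bench. Origin: centre of its underside.
Things that resemble listed ones, but are neither listed nor needed, are in the scene too. What is shaped like the flask but green or purple is not meant.

How it is judged (in metres and radians):
On the way, in this order (a step that is already met when the one before it is completed fails the run):
1. the bottle stands upright and still on the pan with its foot inside the ring, untouched, the tare key up (horizontal distance between flask and pan_center below 0.011 m and angle between flask's own z axis and vertical below 0.08 rad and linear speed of flask below 0.02 m/s and contact force between flask and the fingers below 0.02 N and value of joint tare below 0.002 m), for 0.2 s.
2. the tare key is pressed fully down (value of joint tare above 0.004 m), for 0.05 s.
At the end, for the whole second after the job is handed in: The bottle stands at rest on the pan, within about 5 degrees of upright, its axis within 11 mm of the pan's centre (its foot inside the ring), and the tare key is up again (within 1.5 mm) (horizontal distance between flask and pan_center below 0.011 m and angle between flask's own z axis and vertical below 0.08 rad and z of flask in the frame of pan_center between -0.003 and 0.003 m and linear speed of flask below 0.02 m/s and value of joint tare below 0.0015 m); the robot touches nothing.
It fails at once if the bottle is tipped by more than about 25 degrees (angle between flask's own z axis and vertical above 0.44 rad).
It fails at once if the bottle is lifted off the pan (z of flask in the frame of pan_center above 0.008 m).
It fails at once if the bottle is knocked off the pan (z of flask in the frame of pan_center below -0.008 m).
It fails at once if the bottle is gripped or pushed hard (more than 10 N) instead of nudged (contact force between flask and the fingers above 10 N).
It fails at once if another bottle or the loose cap is moved by more than 15 mm (distance of any of brown_bottle, small_bottle, red_cap from where it was at the start of the episode above 0.015 m).
It also fails if it takes over 45 s, if anything falls off the work surface, if the arm or the gripper's body presses on something with over 40 N, if the wrist force passes 120 N, or if a joint passes its speed limit or range.

### The arm

A 7-joint arm with a two-finger parallel gripper is mounted at the origin on the work surface. World frame = base frame: x ahead of the robot, y to its left, z up, the work surface at z = 0. Lengths are in mm, angles in rad, forces in N, time in s.
With the tool pointing down it reaches from about 425 to 875 mm from the base axis. Payload 4.7 kg.
Tool frame: the origin (TCP) lies at the centre of the arm's flange, where the gripper is bolted on; the fingertips stand 182 mm ahead of it and the grasp point (between the pads) lies 164 mm ahead of it (bot.grip_depth is the distance from the TCP to the grasp point, in mm); y points along the fingers, z is the direction in which the jaws open and shut, and the axes are right-handed (so a half turn about y gives the same grasp; the last joint's range is limited). The gripper opens to 87 mm and grips with 3 to 60 N. Pads are 19 mm wide; open, the fingers measure 117 mm over their backs; the gripper's body (75 mm by 190 mm) begins 51 mm behind the grasp point.
Start: joints at [-1.311, 0.321, -0.07, 1.45, 0.023, 1.371, -0.057], TCP at [158.181, 630.464, 404.787] pointing down, gripper open.
Joint ranges: [-2.86, 2.86], [-0.3, 2.09], [-1.38, 1.24], [0.06, 2.45], [-1.56, 4.7], [0.09, 2.05], [-2.69, 2.69]. Speed limits (rad/s): [2.57, 2.57, 3.14, 3.14, 3.14, 3.14, 3.14].

### API

Orientations are given as a unit quaternion [w, x, y, z].
In Python, from plant import bot, gripper_to, kinematics, sensors, vision, job gives the robot as it stands. The module is installed in compiled form; this text tells all that it offers. Calls block until the motion is done:
- bot.reach(position, orientation): joint-space move of the TCP to a pose.
- bot.move_straight(position, v=150, frame=None, f_stop=None): straight line of the TCP; frame=None keeps the orientation; v is the mean speed in mm/s. With f_stop (N) it stops when the force on the tool has changed by that much, and returns True; else False.
- bot.goto_joints(angles): joint-space move.
- gripper_to(opening, effort=None): opening from 0.0 (shut) to 1.0 (fully open); effort is the grip in N (None keeps the last); returns when the fingers have stopped.
- bot.dwell(seconds).
- kinematics.solve_ik(position, orientation): joint angles nearest the present ones, or None.
- sensors.get_obs(): the state.
- vision.snapshot(name): name is "scene" or "top" or "wrist"; returns the picture (480x640x3 uint8, red, green, blue); there is no depth.
- vision.camera_info(name): a dict with "fov_y" (degrees; the focal length in pixels is half the picture's height over the tangent of half this angle, whatever the lens; pixels are square), "cx", "cy" (the principal point, pixels), "D" ([k1, k2, p1, p2, k3] as OpenCV has them; the pictures are not rectified), "rvec" (rotation vector, rad) and "tvec" (3), from world to camera coordinates, as OpenCV has them; the wrist camera has in their place "tool_from_camera" (4x4, takes a point from camera to tool coordinates, whose origin is the TCP and whose axes are the tool frame's). Camera axes: x right, y down, z forward; pixel columns grow to the right and rows downward; lengths in mm; the calibration is good to about 2 mm. A picture is of the moment at which its call begins: read the wrist's pose just before it. camera_info takes no time and is no camera call.
A pose or a line that the arm cannot do raises bot.PlanningError and nothing moves.
- job.finish_job(): hands the job in, once; it reports no verdict.
The state is a dict: "time_s": time; "joint_pos": joint angles; "dq": joint speeds; "joint_torque": joint torques, N m; "ee_pos": TCP position; "eef_rot": TCP orientation; "force": force on the tool from outside, world axes, zero at the start; "moment": the same for the moment, N m; "finger_gap": opening from 0.0 (shut) to 1.0 (fully open).
Only numpy, scipy, OpenCV 4.12 (cv2) and the standard library are available. Lean on these libraries where they do the work, as an engineer would, in place of code of your own. Each camera call takes 0.05 s, during which the arm holds its last target.

## Working session

There is one attempt and no reset: what is moved stays moved. The work goes in short steps, each a Python script; the robot and the scene stay as the last script left them, time stands still between calls to the robot, and variables do not carry over. Pictures are saved under pics/ and viewed, and the job is handed in when it is done.

```bash
mkdir -p pics; ls
python3 - <<'E'
from plant import bot, sensors, vision
import cv2
o=sensors.get_obs();print(o)
for n in("scene","top","wrist"):
    print(n,vision.camera_info(n))
    cv2.imwrite(f"pics/a_{n}.png",vision.snapshot(n)[:,:,::-1])
E
```

```text
pics
{'time_s': 0.0, 'joint_pos': array([-1.31093873,  0.32181208, -0.07008814,  1.4516675 ,  0.02259563,
        1.37078917, -0.05690061]), 'dq': array([-0.00048955,  0.00128581,  0.00065083, -0.00212455, -0.00206083,
       -0.00013415, -0.0008096 ]), 'joint_torque': array([ 3.17886761e-04, -4.91275370e+01, -4.03599562e-01, -3.12531137e+01,
       -6.39740028e-02,  4.36791277e-02,  1.74904685e-04]), 'ee_pos': array([158.11799057, 630.26414595, 403.67206411]), 'eef_rot': array([-0.70111014,  0.70244227, -0.08670792,  0.08660931]), 'force': array([ 0.10827004, -0.87012494,  0.0302836 ]), 'moment': array([ 0.00437673,  0.00241398, -0.01781447]), 'finger_gap': 1.0014239656737185}
scene {'fov_y': 46.06084262124811, 'cx': 324.96496853076655, 'cy': 247.36458850255195, 'D': array([-0.05232445,  0.        ,  0.        ,  0.        ,  0.        ]), 'rvec': array([ 2.23549897,  0.54655506, -0.23589732]), 'tvec': array([-582.78847341,  -83.61698765, 1071.666182  ])}
top {'fov_y': 57.22473019734167, 'cx': 322.3312451639115, 'cy': 236.92711645139187, 'D': array([-0.09540396,  0.        ,  0.        ,  0.        ,  0.        ]), 'rvec': array([ 2.13879813, -2.17395031,  0.11217196]), 'tvec': array([ 47.23567765, 595.57695632, 665.2844166 ])}
wrist {'fov_y': 65.77063125307146, 'cx': 313.13616476717203, 'cy': 246.35650088970672, 'D': array([-0.0289327,  0.       ,  0.       ,  0.       ,  0.       ]), 'tool_from_camera': array([[-2.07784307e-04,  9.70586615e-01,  2.40752112e-01,
        -6.58682384e+01],
       [-4.54001142e-04, -2.40752184e-01,  9.70586513e-01,
         2.02128285e+01],
       [ 9.99999875e-01,  9.23709120e-05,  4.90671957e-04,
        -2.47339014e-01],
       [ 0.00000000e+00,  0.00000000e+00,  0.00000000e+00,
         1.00000000e+00]])}
```

View pics/a_scene.png

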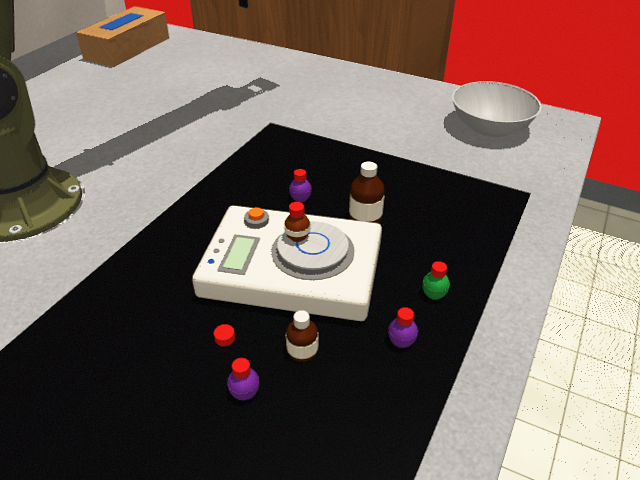

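View pics/a_top.png

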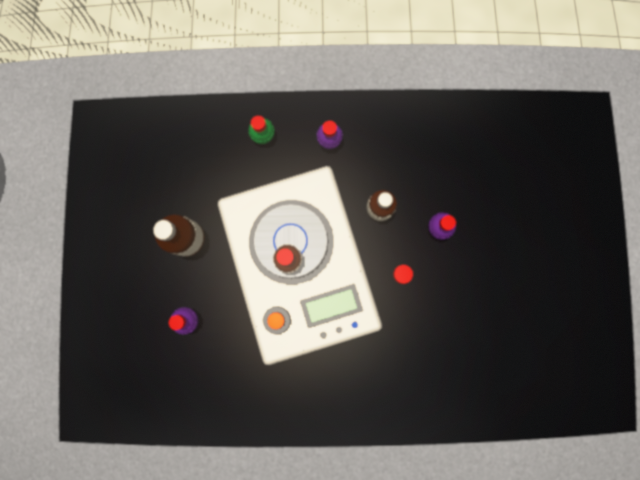

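View pics/a_wrist.png

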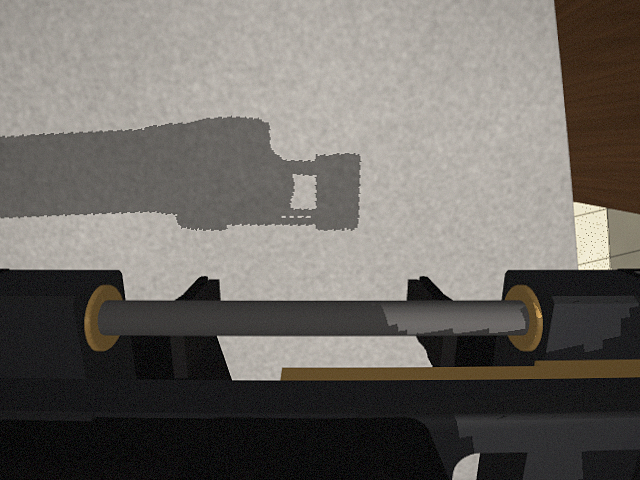

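Candidates for the flask, all red-capped, by scene pixel:
- amber on the pan (297,222), which is (286,258) in the top view
- purple (300,187), (404,330) and (242,382)
- green (436,283)
- the loose red cap (224,335)

Only the one on the pan is amber, so I choose that and check it in a close crop.

```bash
cat > h.py <<'E'
import numpy as np, cv2
from plant import bot, gripper_to, kinematics, sensors, vision, job
def cam(n):
    c=vision.camera_info(n); f=240/np.tan(np.radians(c["fov_y"]/2))
    K=np.array([[f,0,c["cx"]],[0,f,c["cy"]],[0,0,1.]])
    return K,c["D"],c.get("rvec"),c.get("tvec")
def pix2plane(n,uv,z):
    K,D,r,t=cam(n); R=cv2.Rodrigues(r)[0]
    p=cv2.undistortPoints(np.array([[uv]],float),K,D)[0,0]
    d=R.T@np.array([p[0],p[1],1]); o=-R.T@np.ravel(t)
    return o+d*(z-o[2])/d[2]
def proj(n,P):
    K,D,r,t=cam(n); return cv2.projectPoints(np.atleast_2d(np.array(P,float)),r,t,K,D)[0][:,0]
def crop(n,box,name,k=None,draw=()):
    im=vision.snapshot(n) if isinstance(n,str) else n
    x0,y0,x1,y1=box; k=k or min(800//(x1-x0),600//(y1-y0))
    c=cv2.resize(im[y0:y1,x0:x1],None,fx=k,fy=k,interpolation=cv2.INTER_CUBIC)[:,:,::-1].copy()
    for uv in draw: cv2.circle(c,(int((uv[0]-x0+.5)*k),int((uv[1]-y0+.5)*k)),2,(0,255,0),-1)
    cv2.imwrite(f"pics/{name}.png",c); return im
E
python3 - <<'E'
from h import *
crop("top",(210,170,370,290),"b_top",5); crop("scene",(230,180,390,300),"b_scene",5)
# pan disc etc. seeds
for n,uv,z in(("top",(290,240),70),("top",(276,321),62),("top",(285,257),61+70),("scene",(313,243),70),("scene",(256,214),62),("scene",(297,208),131)):
    print(n,uv,pix2plane(n,uv,z).round(1))
E
```

```text
top (290, 240) [588.3  86.1  70. ]
top (276, 321) [467.  108.9  62. ]
top (285, 257) [558.4  87.9 131. ]
scene (313, 243) [588.2  88.4  70. ]
scene (256, 214) [463.3 117.7  62. ]
scene (297, 208) [562.3  86.2 131. ]
```

View pics/b_top.png

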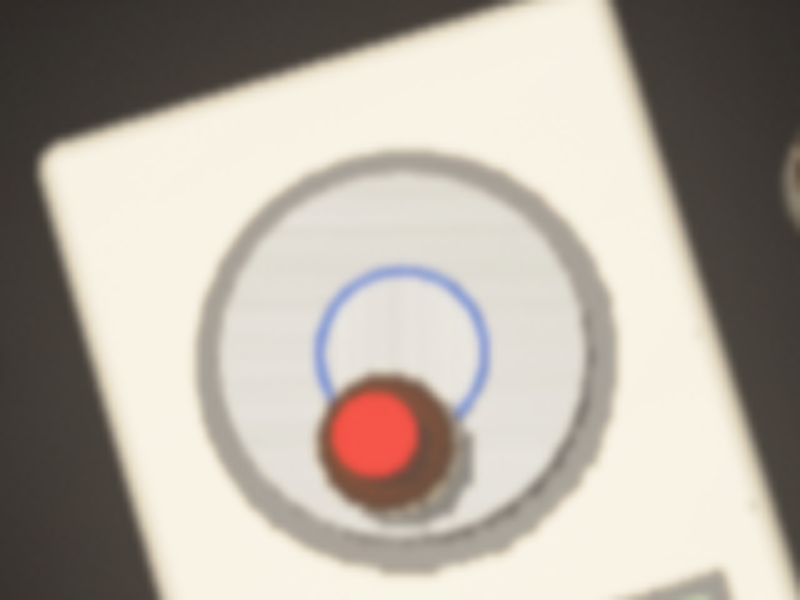

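View pics/b_scene.png

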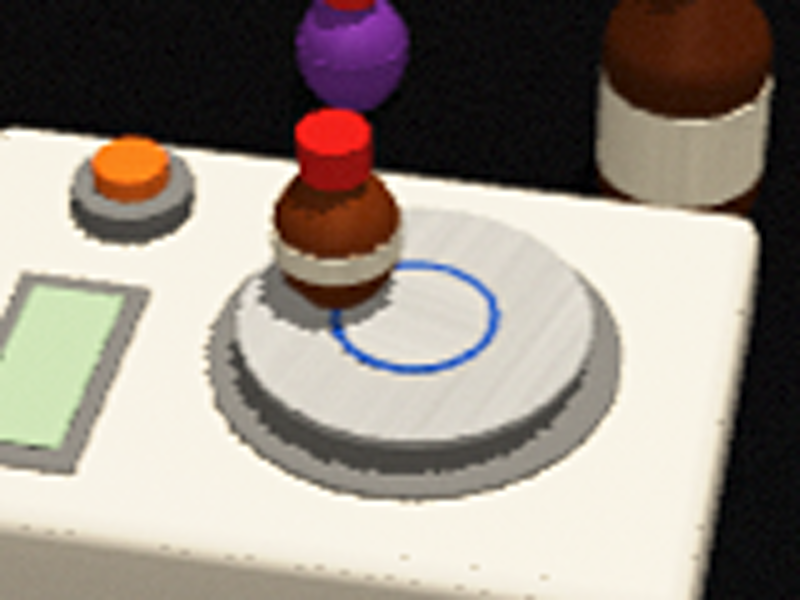

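The crop shows an amber bottle with a white band and red cap, standing on the pan. In the top view its cap is at (284.5,256.6), the ring centre at (290,240) and the tare key at (276,321). I'll refine these by triangulation and overlay.

Run:
```python
from h import *
from scipy.optimize import least_squares
def tri(a,b):
    f=lambda P:np.r_[proj("top",P)[0]-a,proj("scene",P)[0]-b]
    s=least_squares(f,[560,90,70]);return s.x.round(1),s.fun.round(2)
T=crop("top",(250,290,310,335),"c_topkey",10);S=crop("scene",(235,195,335,270),"c_sckey",8)
# colour centroids
def cen(im,box,f):
    x0,y0,x1,y1=box;h=cv2.cvtColor(im,cv2.COLOR_RGB2HSV)[y0:y1,x0:x1].astype(int)
    m=f(h); ys,xs=np.nonzero(m); return np.array([xs.mean()+x0,ys.mean()+y0]),len(xs),(xs.min()+x0,xs.max()+x0,ys.min()+y0,ys.max()+y0)
org=lambda h:(h[...,0]>5)&(h[...,0]<22)&(h[...,1]>180)&(h[...,2]>200)
red=lambda h:((h[...,0]<4)|(h[...,0]>175))&(h[...,1]>150)&(h[...,2]>190)
blue=lambda h:(h[...,0]>100)&(h[...,0]<130)&(h[...,1]>60)
print("key top",cen(T,(255,300,300,340),org),"scene",cen(S,(240,200,275,230),org))
print("cap top",cen(T,(270,240,300,275),red),"scene",cen(S,(285,195,310,225),red))
print("ring",cen(T,(265,215,315,265),blue)[2],cen(S,(290,225,340,260),blue)[2])
print("pan",tri((290,240),(313,243.4)))
```

```text
key top (array([275.58757062, 320.46327684]), 177, (np.int64(268), np.int64(283), np.int64(313), np.int64(327))) scene (array([255.58823529, 211.93137255]), 102, (np.int64(249), np.int64(262), np.int64(208), np.int64(216)))
cap top (array([284.5, 256.5]), 208, (np.int64(277), np.int64(292), np.int64(249), np.int64(264))) scene (array([296.08411215, 206.06542056]), 107, (np.int64(289), np.int64(303), np.int64(202), np.int64(210)))
ring (np.int64(273), np.int64(306), np.int64(224), np.int64(252)) (np.int64(296), np.int64(329), np.int64(232), np.int64(254))
pan (array([588.7,  86.3,  70.8]), array([-0.21, -0.29, -0.36,  0.07]))
```

View pics/c_sckey.png

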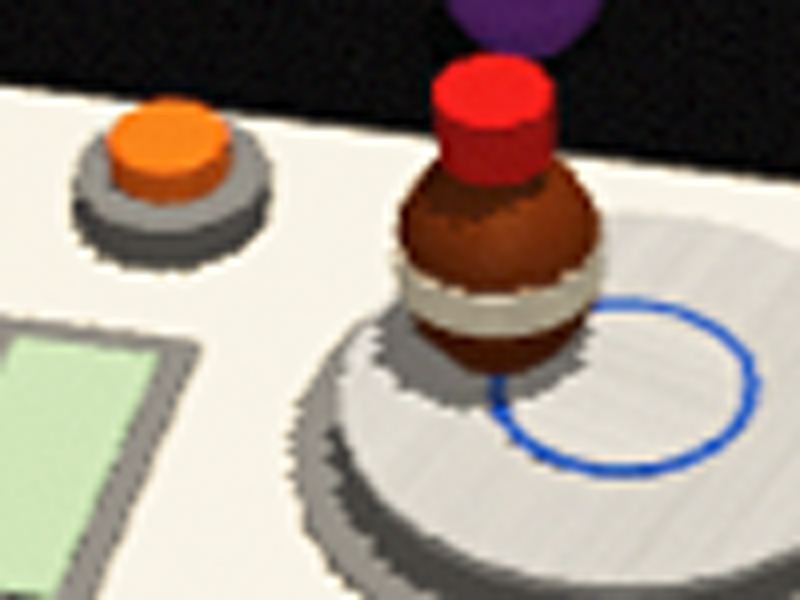

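View pics/c_topkey.png

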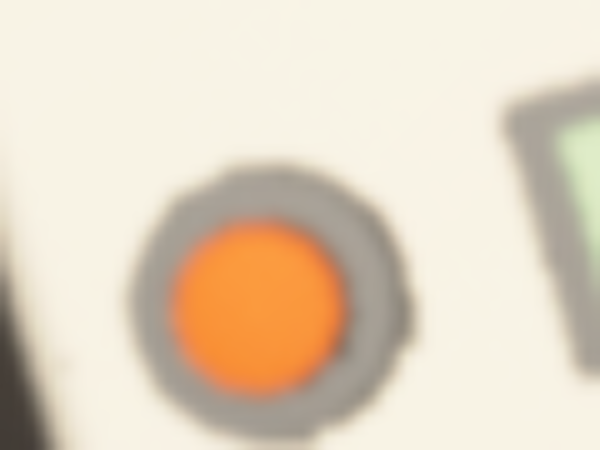

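Run:
```python
from h import *
from scipy.optimize import least_squares
def tri(a,b):
    f=lambda P:np.r_[proj("top",P)[0]-a,proj("scene",P)[0]-b]
    s=least_squares(f,[560,90,70]);return s.x.round(1),s.fun.round(2)
print("key",tri((275.6,320.4),(255.7,211.9)))
print("cap",tri((284.5,256.5),(296.1,205.9)))
for n,a,b in(("top",(290,240),(284.5,256.5)),("scene",(313,243.4),(296.1,205.9))):
    print(n,(pix2plane(n,b,131)-pix2plane(n,a,70)).round(1))
# overlay
a=np.linspace(0,2*np.pi,60); C=lambda x,y,r,z:np.c_[x+r*np.cos(a),y+r*np.sin(a),0*a+z]
for n,box in(("top",(225,180,345,270)),("scene",(255,190,375,280))):
    P=np.vstack([C(588.5,86.5,23.5,70),C(588.5,86.5,56,70),C(560,88,12.5,70),C(560,88,11.5,131)])
    crop(n,box,"d_"+n,6,proj(n,P))
for z in (60,65,70): print(z,pix2plane("top",(275.6,320.4),z).round(1),pix2plane("scene",(255.7,211.9),z).round(1))
```

```text
key (array([469.2, 108.2,  75. ]), array([-0.18, -0.24, -0.33,  0.04]))
cap (array([559.1,  88.6, 132.2]), array([-0.1 , -0.13, -0.18,  0.03]))
top [-29.3   2.5  61. ]
scene [-30.2   2.7  61. ]
60 [467.8 109.7  60. ] [458.2 124.5  60. ]
65 [468.1 109.1  65. ] [462.  119.2  65. ]
70 [468.5 108.5  70. ] [465.8 113.9  70. ]
```

View pics/d_top.png

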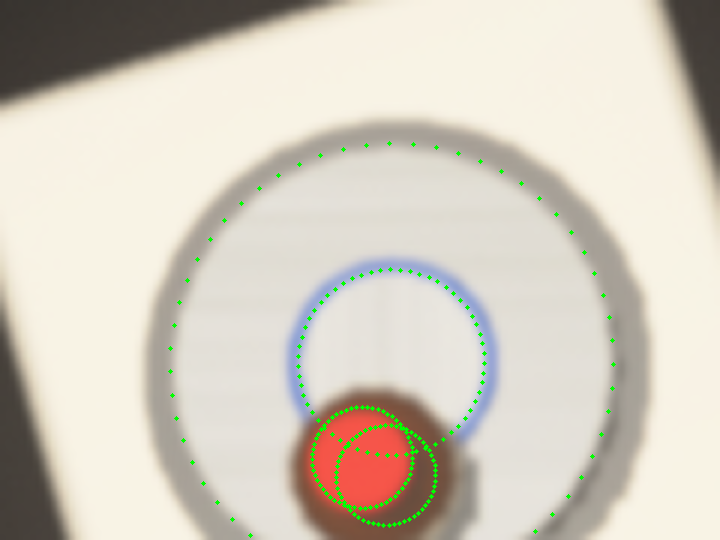

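View pics/d_scene.png

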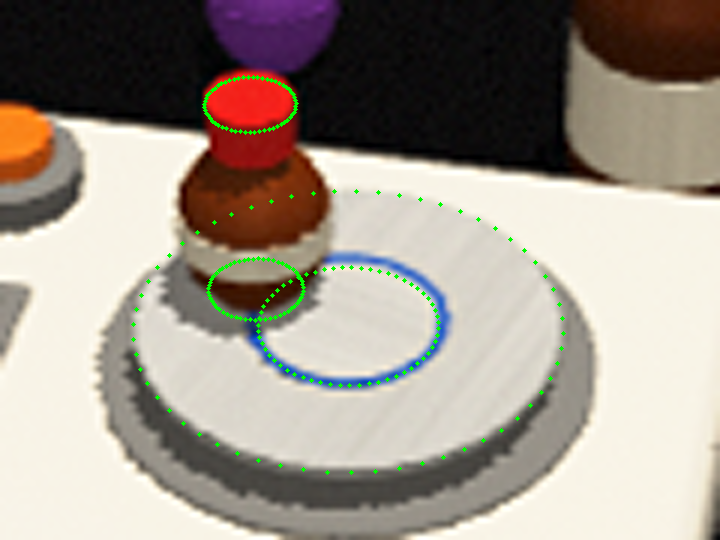

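The overlay is good to about 1 mm. The pan is at (589,86.5), the flask at (559,89), and the key top at (469,108,75); pan to key measures 121.8 mm against the expected 121.2. I'll push with a two-finger fork (24 mm gap) so the bottle stays cradled.

```bash
cat >> h.py <<'E'
from scipy.spatial.transform import Rotation as Ro
def quat(psi,flip=False):
    u=np.array([np.cos(psi),np.sin(psi),0])*(-1 if flip else 1); y=np.array([0,0,-1.]); z=np.cross(u,y)
    q=Ro.from_matrix(np.c_[u,y,z]).as_quat(); return q[[3,0,1,2]]
E
python3 - <<'E'
from h import *
P=np.array([589,86.5]);F=np.array([559,89.]);d=(P-F)/np.linalg.norm(P-F);psi=np.arctan2(d[1],d[0])
j=sensors.get_obs()["joint_pos"]
st=F-d*42
best=None
for fl in(False,True):
    q=quat(psi,fl); s=kinematics.solve_ik([*st,350],q); print(fl,None if s is None else s.round(2))
    if s is not None and (best is None or abs(s-j).max()<abs(best[0]-j).max()): best=(s,q,fl)
print("use",best[2])
gripper_to(24/87,10)
bot.reach([*st,350],best[1])
bot.move_straight([*st,264],v=120)
o=sensors.get_obs();print(o["time_s"],o["ee_pos"].round(1),[*st.round(1)],o["eef_rot"].round(3),o["finger_gap"])
crop("scene",(220,130,380,250),"e_scene",5); crop("top",(210,170,370,290),"e_top",5)
E
```

```text
False [-0.71  0.09  0.51  1.85 -0.05  1.21  1.3 ]
True [-0.77  0.09  0.57  1.85 -0.05  1.21 -1.83]
use False
4.8583 [517.6  92.6 264.6] [np.float64(517.1), np.float64(92.5)] [ 0.707 -0.706  0.029 -0.03 ] 0.27784518412498993
```

View pics/e_scene.png

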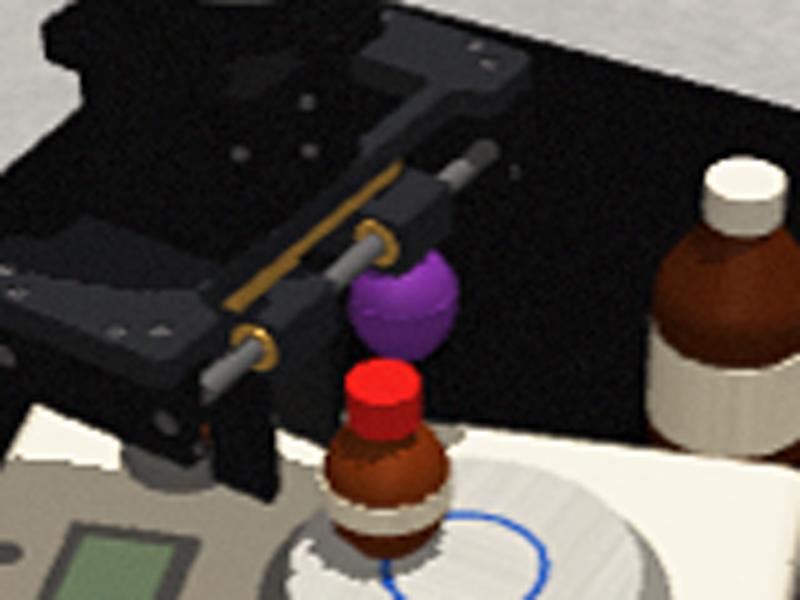

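View pics/e_top.png

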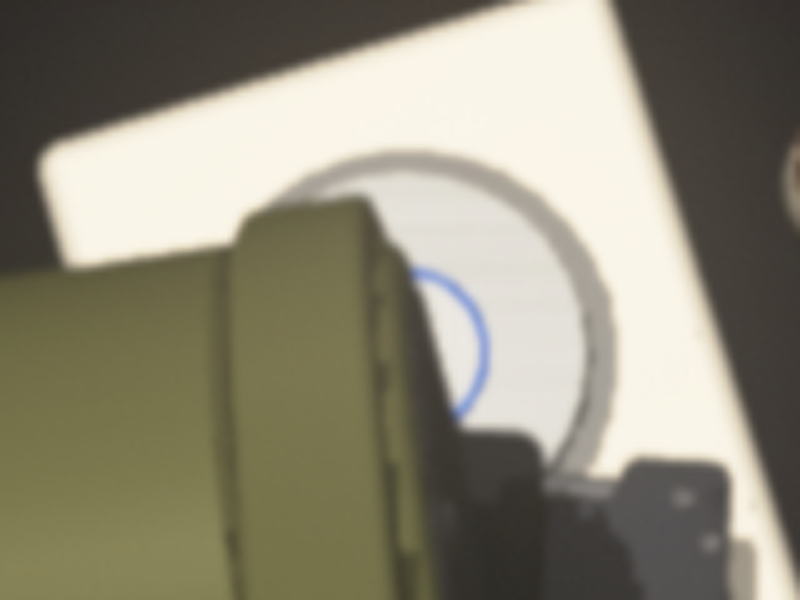

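The scene view is clear: the fork sits behind the bottle, whose cap is at about (296,206), untouched. Next I push in stages, tracking the cap in the scene camera.

```bash
cat >> h.py <<'E'
def flask():
    im=vision.snapshot("scene"); h=cv2.cvtColor(im,cv2.COLOR_RGB2HSV).astype(int)
    m=((h[...,0]<4)|(h[...,0]>175))&(h[...,1]>150)&(h[...,2]>190)
    mm=np.zeros_like(m); mm[195:245,280:340]=m[195:245,280:340]
    n,l,s,c=cv2.connectedComponentsWithStats(mm.astype(np.uint8)); i=1+np.argmax(s[1:,4])
    return pix2plane("scene",c[i]+[0,-.15],131)[:2], s[i,4], im
P=np.array([589,86.5]);F=np.array([559,89.]);d=(P-F)/np.linalg.norm(P-F)
E
python3 - <<'E'
from h import *
st=F-d*42
bot.move_straight([*st,261.3],v=30)
p0,a,im=flask();print("start",p0.round(1),a)
for s in (-30,-25,-20,-14,-8,-5):
    bot.move_straight([*(F+d*s),261.3],v=12)
    p,a,im=flask();o=sensors.get_obs()
    print(s,o["time_s"].__round__(2),o["ee_pos"].round(1),"flask",p.round(1),a,"to go",((P-p)@d).round(1),o["force"].round(1))
    if (P-p)@d<9: break
crop(im,(220,150,380,270),"f_scene",5)
E
```

```text
start [558.5  90.1] 107
-30 6.46 [529.   91.5 261.3] flask [562.1  89.7] 68 to go 27.1 [ 0.2  0.6 -0.2]
-25 7.08 [534.1  91.  261.3] flask [564.8  89.1] 37 to go 24.3 [0.2 0.6 0.4]
-20 7.69 [539.1  90.7 261.3] flask [570.4  89.6] 35 to go 18.8 [-0.3  0.5  0.3]
-14 8.39 [545.1  90.1 261.3] flask [576.3  89.7] 39 to go 12.9 [ 0.2 -0.4 -1.1]
-8 9.09 [551.1  89.6 261.3] flask [582.2  88.3] 40 to go 7.0 [-0.7 -0.1  0.4]
```

View pics/f_scene.png

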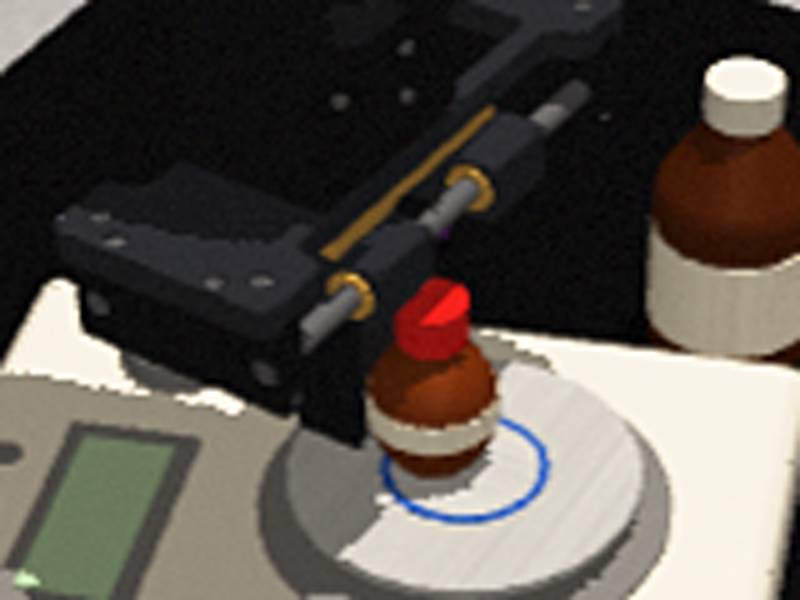

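Shadow now covers half of the cap, so the bright-red centroid is biased. I'll use the whole cap (dark red included), referenced to the start image.

```bash
cat >> h.py <<'E'
def capc(im):
    i=im.astype(int); m=(i[...,0]>80)&(i[...,0]>4*i[...,1])&(i[...,0]>4*i[...,2])
    mm=np.zeros(m.shape,np.uint8); mm[190:250,275:345]=m[190:250,275:345]
    n,l,s,c=cv2.connectedComponentsWithStats(mm); k=1+np.argmax(s[1:,4]); return c[k],s[k]
REF=cv2.imread("pics/a_scene.png")[:,:,::-1]
def flask2(im=None):
    im=vision.snapshot("scene") if im is None else im
    c0,s0=capc(REF); c,s=capc(im)
    g=lambda q:pix2plane("scene",q,124)[:2]
    return F+g(c)-g(c0), s[:5], im
E
python3 - <<'E'
from h import *
print(capc(REF)); p,s,im=flask2(); print(p.round(1),s,((P-p)@d).round(1), pix2plane("scene",(306.1,210.3),131).round(1),P-p)
E
```

```text
(array([296.21100917, 209.41284404]), array([289, 201,  15,  17, 218], dtype=int32))
[578.1  86.5] [299 206  15  16 195] 10.9 [577.2  87.7 131. ] [10.93791002 -0.04361501]
```

Run:
```python
from h import *
for s in (-3,2.5):
    bot.move_straight([*(F+d*s),261.3],v=11)
    p,a,im=flask2();print(s,p.round(1),a,((P-p)).round(1))
bot.move_straight([*(F+d*(-8)),261.3],v=15)
bot.move_straight([*(F+d*(-45)),262],v=80)
bot.move_straight([*(F+d*(-60)),350],v=150)
bot.dwell(.3)
p,a,im=flask2();o=sensors.get_obs();print(o["time_s"],p.round(1),a,(P-p).round(1))
crop("top",(210,170,370,290),"g_top",5);crop(im,(220,150,380,270),"g_scene",5)
```

```text
-3 [583.2  86.3] [302 207  15  16 193] [5.8 0.2]
2.5 [588.6  85.7] [305 208  15  17 194] [0.4 0.8]
13.0583 [587.1  87.4] [304 207  16  18 223] [ 1.9 -0.9]
```

View pics/g_scene.png

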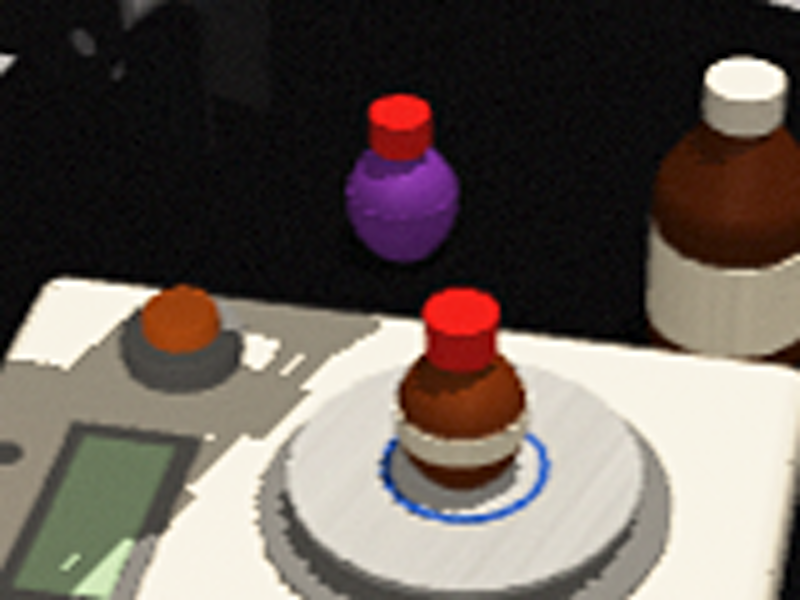

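View pics/g_top.png

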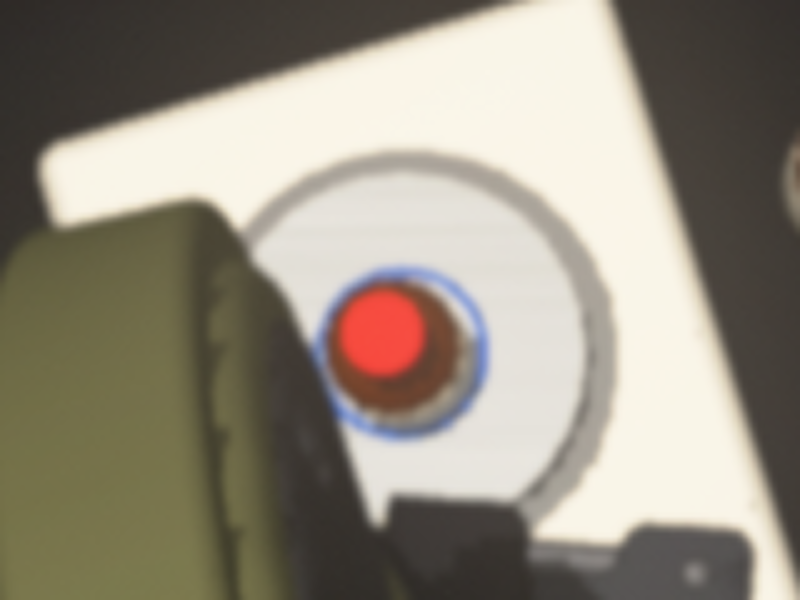

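Both views show the bottle upright, its foot inside the ring, about 2 mm off centre. For the tare key, one finger goes over it with the jaws half open; the other hovers above the display, so the collar isn't touched.

Run:
```python
from h import *
p=pix2plane("top",(285.8,236.3),131);print("flask top-cam",p.round(1),"off",(P-p[:2]).round(1))
gripper_to(0.5,10)
K=np.array([469.2,108.2]); jd=np.array([-d[1],d[0]]); t=K-jd*29.3
bot.move_straight([*t,300],v=120)
bot.move_straight([*t,268],v=80)
o=sensors.get_obs();print(o["time_s"],t,o["ee_pos"].round(1),o["finger_gap"],o["force"].round(1))
crop("scene",(220,150,320,225),"i_scene",8); cv2.imwrite("pics/i_wrist.png",vision.snapshot("wrist")[:,:,::-1])
```

```text
flask top-cam [586.8  86.6 131. ] off [ 2.2 -0.1]
14.9833 [466.76676744  79.00120928] [466.9  79.  268. ] 0.4981018869525278 [ 0.7 -0.1  0.5]
```

View pics/i_scene.png

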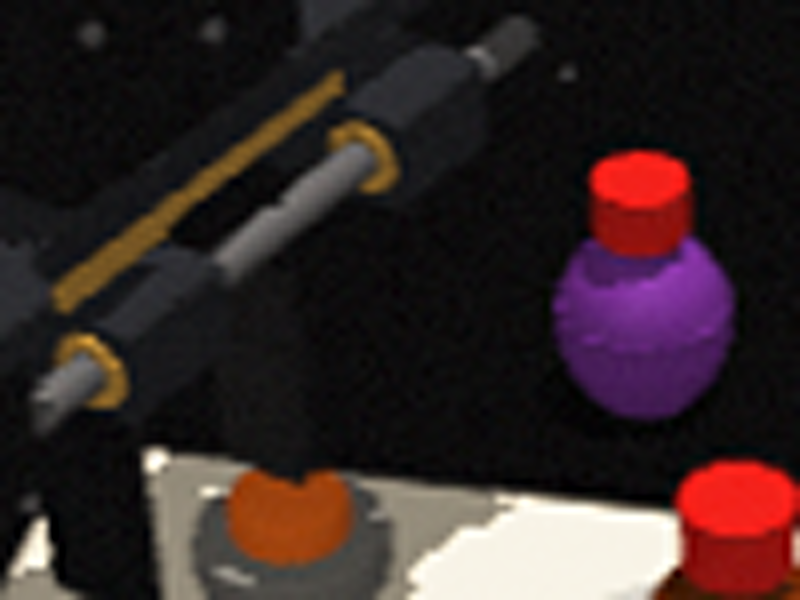

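View pics/i_wrist.png

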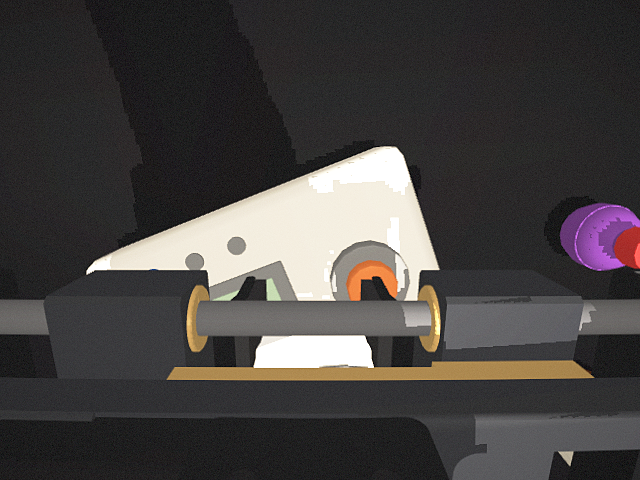

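The wrist view shows the finger tip at about (375,280), right over the key at (372,278). Pressing now.

Run:
```python
from h import *
o=sensors.get_obs();f0=o["force"][2]
x,y=o["ee_pos"][:2]
t=np.array([466.8,79.0])
for z in (260,258,256,254,252,250.5,249):
    hit=bot.move_straight([*t,z],v=15,f_stop=12)
    o=sensors.get_obs();print(z,hit,o["ee_pos"].round(1),(o["force"]).round(1))
    if hit or o["force"][2]-f0>9: break
bot.dwell(.3)
o=sensors.get_obs();print(o["ee_pos"].round(1),o["force"].round(1))
crop("scene",(220,150,320,225),"j_scene",8)
bot.move_straight([*t,270],v=40)
bot.move_straight([*t,350],v=150)
o=sensors.get_obs();print(o["time_s"],o["force"].round(1))
```

```text
260 False [466.8  79.  260. ] [-0.4  0.3 -0.6]
258 False [466.8  79.  257.9] [-0.1 -0.4  0.3]
256 False [466.9  79.  256.2] [-0.3 -0.6  2. ]
254 False [466.9  79.  254.1] [ 0.2 -0.6  3. ]
252 False [467.   79.  252.5] [-1.2 -0.4  8. ]
250.5 False [467.2  78.9 252.2] [-4.9 -2.8 17.3]
[467.1  78.9 252.2] [-6.2 -1.5 18.4]
18.825 [-0.5  0.1  0.3]
```

View pics/j_scene.png

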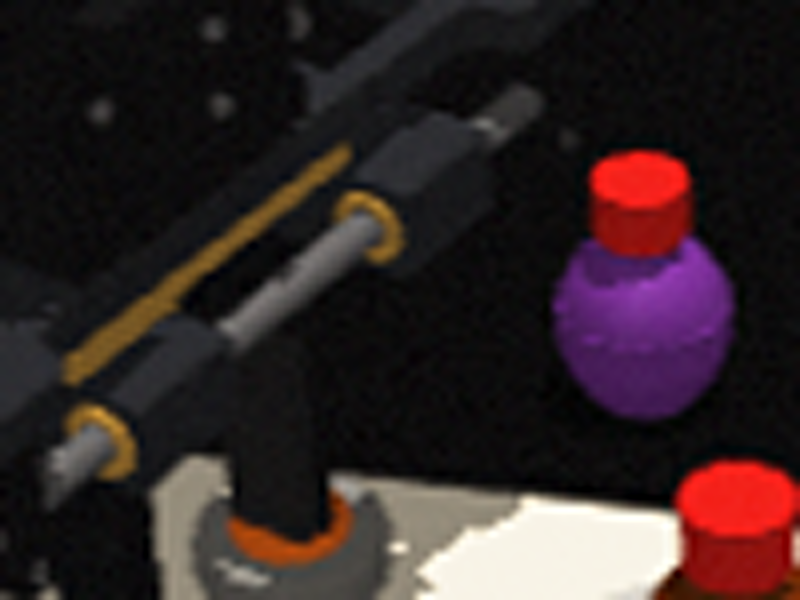

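Contact came at about z 257, with a spring-like rise to a few newtons and then a hard stop at 252.2. That is about 5 mm of travel, so fully down, and the picture shows the key nearly flush. Final check next.

Run:
```python
from h import *
p,a,im=flask2();print(p.round(1),(P-p).round(1),a)
crop(im,(200,140,400,290),"k_scene",4); T=vision.snapshot("top"); crop(T,(140,160,420,360),"k_top",2)
A=cv2.imread("pics/a_scene.png")[:,:,::-1].astype(int)
df=(np.abs(A-im.astype(int)).max(2)>50)
for n,b in dict(brown=(345,155,390,225),small=(282,308,322,362),cap=(212,322,238,348)).items(): print(n,df[b[1]:b[3],b[0]:b[2]].mean().round(3))
```

```text
[587.   87.4] [ 2.  -0.9] [304 207  16  18 221]
brown 0.0
small 0.0
cap 0.0
```

View pics/k_scene.png

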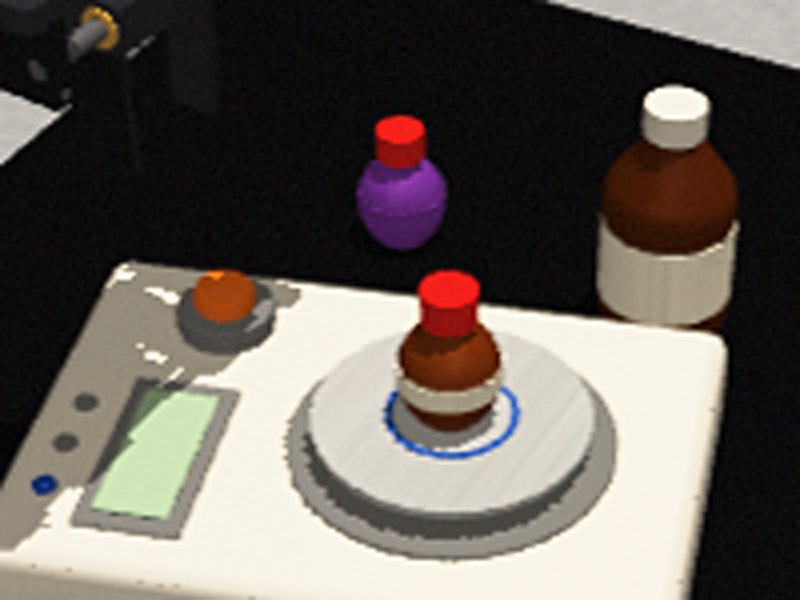

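The bottle stands upright in the ring, the key is up again, the gripper is clear and the bystanders haven't moved. Handing in.

```bash
python3 -c "
from plant import job; print(job.finish_job())"
```

```text
the job is handed in; nothing more can be done
None
```

I nudged the amber bottle about 28 mm into the blue ring with the two fingertips as an open fork, then backed off, pressed the tare key with one fingertip and let it go. I handed the job in at about 19 s.

- **Bottle:** it is upright and about 2.2 mm from the pan's centre by both the scene and top cameras (the limit is 11 mm). The last scene check, after the key press, gave the same.
- **Tare key:** it met a hard stop after about 5 mm of travel. The push rose to 18 N there, more than the 4 N the key needs. The last picture shows it up again.
- **Other bottles and loose cap:** no pixel change from the first scene picture.
- **Disagreement:** my first cap tracker was off by about 4 mm during the push, because the gripper's shadow fell on the cap. I replaced it with one that uses the whole cap before finishing the push.

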